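# Charge the chute of a cross-drilling jig, trial piece first, and lock the clamp

## Robot

A 6-joint arm with a two-finger parallel gripper is mounted at the origin on the work surface. World frame = base frame: x ahead of the robot, y to its left, z up, the work surface at z = 0. Lengths are in mm, angles in rad, forces in N, time in s.
With the tool pointing down it reaches from about 300 to 775 mm from the base axis. Payload 14.6 kg.
Tool frame: the origin (TCP) lies midway between the tips of the shut fingers; the grasp point (between the pads) lies 19 mm behind it; z points along the fingers, y is the line along which they close (so a half turn about z gives the same grasp; the last joint's range is limited). The gripper opens to 94 mm and grips with 3 to 60 N. Pads are 16 mm wide; open, the fingers measure 119 mm over their backs; the gripper's body (75 mm by 177 mm) begins 78 mm behind the grasp point.
Start: joints at [-1.26, 0.3, 1.521, -0, 1.321, -0.067], TCP at [202.874, -511.205, 168.646] pointing down, gripper open.
Joint ranges: [-3.03, 3.03], [-0.79, 2.21], [0.23, 2.52], [-1.04, 4.18], [0, 3.07], [-2.55, 2.55]. Speed limits (rad/s): [2.22, 2.22, 2.57, 3.14, 3.14, 3.14].

## Interface

Orientations are given as [roll, pitch, yaw] about the fixed x, y, z axes, in that order (R = Rz(yaw) Ry(pitch) Rx(roll)).
In Python, from cell import manip, camera gives the robot as it stands.
- The arm moves only by the tool move_arm, never from a script. Its arguments are lists of equal length, an entry for each row: "dp": the shift along the world's x, y, z in mm, a list of three; "rotation": the turn, a rotation vector about the world's x, y, z in rad, a list of three; "hand": the opening, from 0 (shut) to 1 (fully open). A call has 1 to 10 rows; each row shifts and turns the commanded pose from where the row before left it; what a row does not reach is not made up. A row lasts 1/8 s, in which the tool goes at most 62.5 mm and 10.7 degrees, less where a joint would pass 70% of its speed; a pose out of reach is approached as far as the arm can. A call with a gripper value outside its range is refused whole. The fingers move at their own pace and stop on an object; "newtons" is the grip in N (left out, the last holds). Time passes only in rows, so rows that do not move let the fingers close. It gives the time, the measured TCP pose, the force, the opening and the grip force at its end, in the units of the state.
- manip.read_state(): the state, without advancing time (a new reading comes with each control period).
- camera(name): name is "side" or "top"; returns a dict with "image" (400x640x3 uint8, red, green, blue), "fx", "fy", "cx", "cy" (pixels), "R" (3x3) and "t" (3): a world point X has camera coordinates R X + t. Camera axes: x right, y down, z forward; pixel columns grow to the right and rows downward; lengths in mm; the calibration is good to about 2 mm. A picture is of the moment at which its call begins. There is no depth.
- manip.sign_off(): hands the job in; it is judged then, once.
The state is a dict: "clock": time; "joints": joint angles; "qd": joint speeds; "effort": joint torques, N m; "eef_pos": TCP position; "eef_rot": TCP orientation; "wrist_force": force on the tool from outside, world axes, zero at the start; "moment": the same for the moment, N m; "finger_gap": finger opening in mm; "finger_force": force on a finger pad.
Only numpy, scipy, OpenCV 4.12 (cv2) and the standard library are available. Lean on these libraries where they do the work, as an engineer would, in place of code of your own. Each camera call takes 0.05 s, during which the arm holds its last target. There are 200 camera calls.

## Task

Load the drilling jig's sloping chute from the rack: lay the brass trial blank on the bed in the open upper part of the chute and let it roll down to the end stop, then do the same with the two plain steel blanks one at a time (either one first), laying each on the bed, not dropping it in. Then turn the orange cam knob clockwise until the sprung follower pin drops into the notch of the cam and the clamp grips the brass blank. Leave the steel blank with the red bands in the rack and do not disturb the other things on the bench.

Things in the scene. Friction and masses are not known exactly. Their poses are not given: they have to be found in the camera images.
- brass_blank_center (a point): Brass trial blank: plain round bar, 25 mm diameter, 80 mm long, about 0.33 kg, lying in one of the four places of the wooden rack. Point at its centre (half-way along, on its axis); x runs along the bar's axis.
- steel_blank_a_center (a point): Plain grey steel blank, 25 mm diameter, 80 mm long, about 0.30 kg, lying in the rack. Point at its centre; x runs along the bar's axis.
- steel_blank_b_center (a point): The other plain grey steel blank, 25 mm diameter, 80 mm long, about 0.30 kg, lying in the rack. Point at its centre; x runs along the bar's axis.
- reject_blank_center (a point): Rejected steel blank, 25 mm diameter, 80 mm long, with a red painted band near each end; it stays in the rack. Point at its centre; x runs along the bar's axis.
- rack: Fixed wooden board 250 x 100 x 14 mm holding the blanks. Origin at the middle of its underside, z up. Blanks lie on its top, axes 26.5 mm above the bench, parallel to its y, at x = -87, -29, 29, 87 mm (33 mm clear between them; which lies where varies). Ridges 3.5 mm high under the blanks' ends (25 to 43 mm from mid-length) stop them rolling; the middle is bare board.
- jig: Drilling jig, fixed. Origin on its underside below the foot of its chute; z up, x level, the way the chute rises, y left of x. The chute is a channel with a solid bed, 215 mm long, 86 mm wide inside (loading part splayed to 96), rising at 36 degrees from its foot (30 mm above bench), where an end stop 34 mm high stands square to the bed. Blanks lie across it (axis along y), rolling down to it.
- loading_bay (a point): Point on the bed surface, mid-channel, 147 mm up the bed from the foot, in the part open for loading (86 to 211 mm up; cheeks with flared edges up to 28 mm above the bed; lip 12 mm high at the upper end). z square to the bed (36 degrees from vertical, leaning to the foot), x up the slope, y = jig's y. A blank let go on the bed here (axis 12.5 mm above it) rolls to the queue within a second.
- place1 (a point): Centre of the first blank when it lies on the bed against the end stop, mid-channel (3 mm of play to each side). Axes as loading_bay. A drill bush on an arm, top 83 mm above the bench, stands over its middle and right half.
- place2 (a point): The same for the second blank in the queue, touching the first: 25 mm farther up the bed. From 46 to 86 mm up the bed two hold-down lips run along the cheeks, 28 to 32 mm above the bed.
- place3 (a point): The same for the third blank in the queue: 50 mm farther up the bed than the first.
- knob_grip (a point): Middle of the wing of the orange cam knob, on its vertical axis, 88 mm above the bench, left (+y) of the chute's foot. The wing is an upright bar 54 mm long, 14 mm thick, from 67 to 105 mm above the bench; x along its length, z up. Below it the steel cam disc, 64 mm diameter, top 62 mm above the bench. With the follower in the notch the wing lies along the jig's x.
- cam_knob (a joint): Turn of the cam knob in rad, growing clockwise from above, 0 to 1.42 (end stop). It starts between 0 and 0.4; the notch comes to the follower pin at 1.25, and the pin drops in within about 0.07 of that. Turning takes about 0.1 to 0.2 N m; the knob stays where it is left.
- clamp (a joint): Travel of the sprung clamp plunger in m; 0: held back by the cam's rim, clear of the channel. When the pin drops into the notch a spring (14 to 18 N) drives it along the jig's -y through the left cheek against the end of the first blank, pushing that across to the right cheek: it stops at about 0.0065, or at 0.010 with no blank there.
- follower_pin (a point): Top of the brass follower pin (12 mm diameter, 67 mm above the bench), which rides on the cam's rim on the side away from the chute and moves with the clamp plunger.
- oil_bottle: White oil bottle, 56 mm diameter, 150 mm tall; leave it. Origin: middle of its underside.
- chip_brush: Bench brush lying behind the jig and rack; leave it. Origin near its middle, on the bench.
- hammer: Hammer lying on the left; leave it. Origin near its middle, on the bench.
- spanner: Spanner lying on the right; leave it. Origin near its middle, on the bench.
- calipers: Digital calipers, 200 mm long, lying at the far right; leave them. Origin near the slider, on the bench.
- cutting_paste: Yellow tin of cutting paste, 72 mm diameter, 45 mm tall; leave it. Origin: middle of its underside.
There are look-alikes about, which are no part of the job. What is shaped like the part that bears brass_blank_center but purple or turquoise is not meant.

How it is judged (in metres and radians):
On the way, in this order (a step that is already met when the one before it is completed fails the run):
1. the brass blank lies at rest against the end stop at the foot of the chute, let go (distance between brass_blank_center and place1 below 0.008 m and linear speed of brass_blank below 0.02 m/s and contact force between the fingers and brass_blank below 0.05 N), for 0.2 s.
2. one plain steel blank lies at rest behind it in the chute (distance between brass_blank_center and place1 below 0.008 m and ((distance between steel_blank_a_center and place2 below 0.008 m and linear speed of steel_blank_a below 0.02 m/s and contact force between the fingers and steel_blank_a below 0.05 N) or (distance between steel_blank_b_center and place2 below 0.008 m and linear speed of steel_blank_b below 0.02 m/s and contact force between the fingers and steel_blank_b below 0.05 N))), for 0.2 s.
3. the other plain steel blank lies at rest behind that (all of step 1 and ((distance between steel_blank_a_center and place2 below 0.008 m and distance between steel_blank_b_center and place3 below 0.008 m) or (distance between steel_blank_b_center and place2 below 0.008 m and distance between steel_blank_a_center and place3 below 0.008 m)) and linear speed of each of steel_blank_a, steel_blank_b below 0.02 m/s and contact force between the fingers and steel_blank_a below 0.05 N and contact force between the fingers and steel_blank_b below 0.05 N), for 0.2 s.
4. the follower pin has dropped into the notch of the cam (value of joint clamp above 0.005 m and value of joint cam_knob above 1 rad), for 0.2 s.
At the end, for the whole second after the job is handed in: Blanks at rest in the chute, each within 8 mm of its place: brass at place1, the plain steel ones at place2 and place3 in either order. Cam knob beyond 1.0 rad, clamp travel 5 to 8.5 mm, brass pushed at least 1 mm right of mid-channel. Red-banded blank within 12 mm of its start (all of step 4 and distance between brass_blank_center and place1 below 0.008 m and ((distance between steel_blank_a_center and place2 below 0.008 m and distance between steel_blank_b_center and place3 below 0.008 m) or (distance between steel_blank_b_center and place2 below 0.008 m and distance between steel_blank_a_center and place3 below 0.008 m)) and linear speed of each of brass_blank, steel_blank_a, steel_blank_b below 0.02 m/s and value of joint clamp below 0.0085 m and y of brass_blank_center in the frame of jig below -0.001 m and distance of reject_blank_center from where it was at the start of the episode below 0.012 m); the robot touches nothing.
It fails at once if a blank is dropped into the chute: let go over the loading part more than 6 mm above the bed ((x of brass_blank_center in the frame of loading_bay between -0.055 and 0.065 m and y of brass_blank_center in the frame of loading_bay between -0.06 and 0.06 m and z of brass_blank_center in the frame of loading_bay between 0.019 and 0.12 m and contact force between the fingers and brass_blank below 0.02 N) or (x of steel_blank_a_center in the frame of loading_bay between -0.055 and 0.065 m and y of steel_blank_a_center in the frame of loading_bay between -0.06 and 0.06 m and z of steel_blank_a_center in the frame of loading_bay between 0.019 and 0.12 m and contact force between the fingers and steel_blank_a below 0.02 N) or (x of steel_blank_b_center in the frame of loading_bay between -0.055 and 0.065 m and y of steel_blank_b_center in the frame of loading_bay between -0.06 and 0.06 m and z of steel_blank_b_center in the frame of loading_bay between 0.019 and 0.12 m and contact force between the fingers and steel_blank_b below 0.02 N)).
It fails at once if the red-banded blank is taken or shifted (12 mm), or another loose thing on the bench is moved (40 mm) (distance of reject_blank_center from where it was at the start of the episode above 0.012 m or distance of any of oil_bottle, chip_brush, hammer, spanner, calipers, cutting_paste from where it was at the start of the episode above 0.04 m).
It also fails if it takes over 72 s, if anything falls off the work surface, if the arm or the gripper's body presses on something with over 40 N, if the wrist force passes 120 N, or if a joint passes its speed limit or range.

## Working session

There is one attempt and no reset: what is moved stays moved. The work goes in short steps, Python scripts to look and compute and a tool call to move; the robot and the scene stay as the last step left them, time stands still between calls to the robot, and variables do not carry over. Pictures are saved under pics/ and viewed, at most 10 in all, crops included, and the job is handed in when it is done.

Besides the shell and the picture viewer there is one more tool, called as name(argument=value, ...) on one line, values as JSON. move_arm: Moves the arm, as the interface text tells. Its arguments: {"type":"object","properties":{"dp":{"type":"array","items":{"type":"array","items":{"type":"number"}}},"rotation":{"type":"array","items":{"type":"array","items":{"type":"number"}}},"hand":{"type":"array","items":{"type":"number"}},"newtons":{"type":"number"}},"required":["dp","rotation","hand"]}

```bash
mkdir -p pics
python3 - <<'E'
from cell import manip, camera
import cv2,pickle
d={}
for n in("top","side"):
    c=camera(n);d[n]=c;cv2.imwrite(f"pics/{n}0.png",c["image"][:,:,::-1]);print(n,c["fx"],c["cx"],c["cy"],c["R"],c["t"])
pickle.dump(d,open("cams.pkl","wb"))
print(manip.read_state())
E
```

```text
top 379.34506528411083 321.58392249527964 202.0730446842335 [[ 0.01060557 -0.99977511  0.01836442]
 [-0.99898594 -0.01139728 -0.04355669]
 [ 0.0437562  -0.01788385 -0.99888216]] [  -4.88426703  546.15027188 1264.19629794]
side 488.7610992167281 311.9774435343679 203.48209384689733 [[-0.81961236 -0.57276344  0.01332749]
 [-0.40545801  0.56345278 -0.71980884]
 [ 0.40477077 -0.59536797 -0.69404438]] [ 450.03624446  281.93129372 1613.21322362]
{'clock': 0.1, 'joints': array([-1.25960849e+00,  3.00386337e-01,  1.52150913e+00,  3.48429205e-05,
        1.32066894e+00, -6.65625553e-02]), 'qd': array([ 0.00062516,  0.00010188, -0.00062063,  0.00269344,  0.00096129,
       -0.00051605]), 'effort': array([ 4.04448219e-03, -5.32638717e+01, -3.53284979e+01,  7.10049109e-02,
        2.34556070e-02, -5.60051922e-05]), 'eef_pos': array([ 202.80358979, -510.96655092,  168.16327297]), 'eef_rot': array([-3.14062530e+00, -9.83102159e-05,  3.77741705e-01]), 'wrist_force': array([ 0.2846562 ,  0.00145918, -0.07706984]), 'moment': array([ 0.00933571, -0.02312822,  0.04298228]), 'finger_force': 0.0, 'finger_gap': 94.12350469883239}
```

View pics/top0.png

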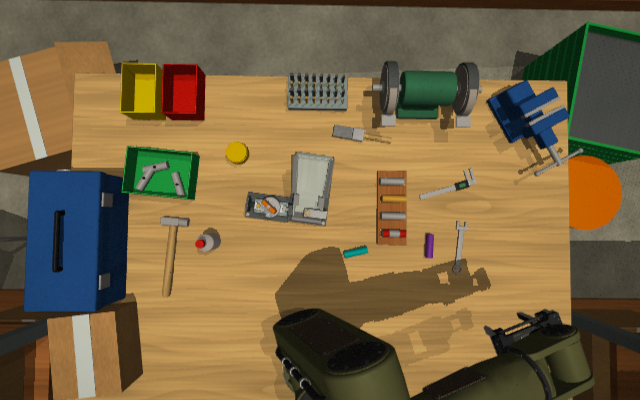

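View pics/side0.png

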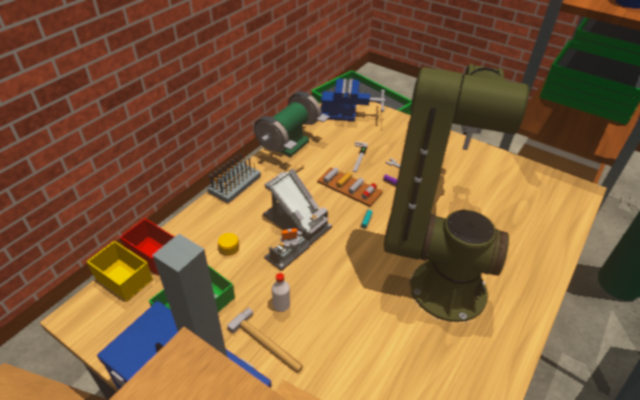

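Top: the rack is at about (392,208), with steel at (392,181), brass at (393,199), steel at (392,216) and the reject at (393,233). The jig chute is at about (312,188) and the knob at about (267,207). Next I'll take enlarged crops.

Run:
```python
import cv2
a=cv2.imread("pics/top0.png")[145:250,240:415];cv2.imwrite("pics/t1.png",cv2.resize(a,(787,472),interpolation=cv2.INTER_CUBIC))
a=cv2.imread("pics/side0.png")[160:270,255:390];cv2.imwrite("pics/s1.png",cv2.resize(a,(675,550),interpolation=cv2.INTER_CUBIC))
```

```text
(no output)
```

View pics/t1.png

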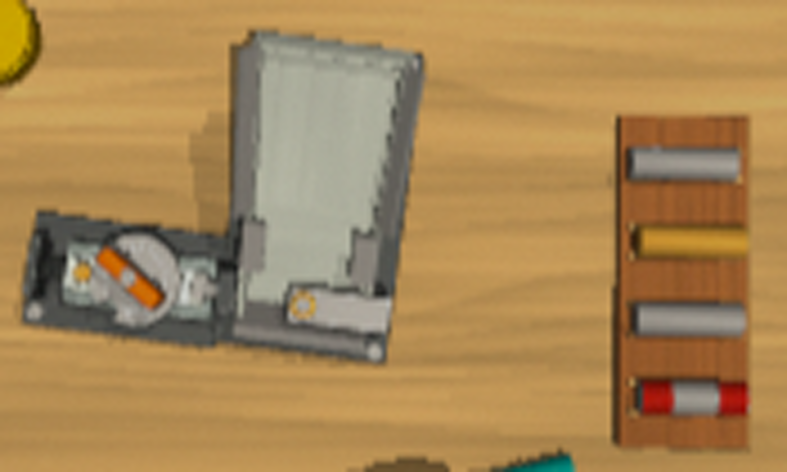

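View pics/s1.png

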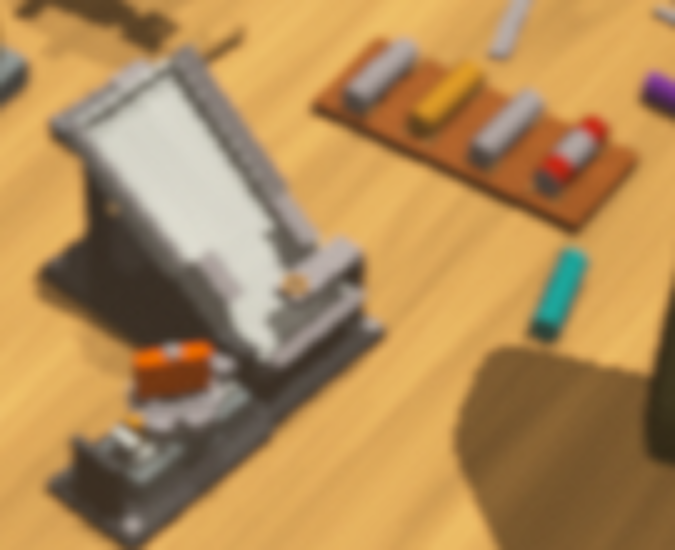

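Enlarged top crop (scale 4.5, origin 240,145): blank centres are at about (684,163) steel, (690,241) brass, (688,319) steel and (691,398) reject. The wing centre is (130,278), the pin (83,272), the bush (303,305) and the lip top edge (250,32)-(422,55). The side crop agrees with this layout.

```bash
cat > h.py <<'E'
import numpy as np,pickle
D=pickle.load(open("cams.pkl","rb"))
def ray(n,uv,crop=True):
    c=D[n];k,o={"top":(4.5,(240,145)),"side":(5.,(255,160))}[n]
    u=(np.array(uv)+.5)/k-.5+o if crop else np.array(uv,float)
    d=c["R"].T@np.array([(u[0]-c["cx"])/c["fx"],(u[1]-c["cy"])/c["fy"],1]);return -c["R"].T@c["t"],d
def atz(n,uv,z,crop=True):
    C,d=ray(n,uv,crop);return (C+d*(z-C[2])/d[2])
def proj(n,X,crop=True):
    c=D[n];k,o={"top":(4.5,(240,145)),"side":(5.,(255,160))}[n]
    p=np.atleast_2d(X)@c["R"].T+c["t"];u=p[:,:2]/p[:,2:]*[c["fx"],c["fy"]]+[c["cx"],c["cy"]]
    return (u-o+.5)*k-.5 if crop else u
E
python3 - <<'E'
from h import *
np.set_printoptions(precision=1,suppress=True)
for n,z,t,s in [("S1",30,(684,163),(382,75)),("brass",30,(690,241),(447,98)),("S2",30,(688,319),(507,128)),("rej",30,(691,398),(570,155)),
 ("rackFL",14,(618,117),None),("rackFR",14,(748,117),(380,38)),("rackNL",14,(615,444),(575,228)),("rackNR",14,(747,447),(636,160)),
 ("bush",83,(303,305),(295,285)),("wing",105,(130,278),(172,350)),("wE1",105,(108,252),(137,352)),("wE2",105,(155,300),(210,346)),("pin",67,(83,272),(133,422)),
 ("lipL",166,(250,32),(62,118)),("lipR",166,(422,55),(185,52)),("bedUL",156,(262,52),(90,128)),("bedUR",156,(403,66),(172,80)),
 ("stopR",57,(385,345),(358,288)),("baseL",15,(25,322),(130,545)),("baseUL",15,(38,212),(45,485))]:
    print(n,atz("top",t,z),atz("side",s,z) if s else "")
E
```

```text
S1 [ 619.  -231.4   30. ] [ 614.5 -227.1   30. ]
brass [ 561.1 -236.    30. ] [ 556.7 -234.    30. ]
S2 [ 503.4 -234.7   30. ] [ 498.9 -231.3   30. ]
rej [ 445.3 -237.    30. ] [ 442.4 -233.    30. ]
rackFL [ 654.7 -184.8   14. ] 
rackFR [ 655.9 -282.9   14. ] [ 651.6 -281.7   14. ]
rackNL [ 409.9 -183.6   14. ] [ 405.  -179.3   14. ]
rackNR [ 408.6 -282.4   14. ] [ 404.7 -274.6   14. ]
bush [509.8  48.5  83. ] [506.7  52.6  83. ]
wing [526.8 167.7 105. ] [527.  169.7 105. ]
wE1 [544.6 183.2 105. ] [545.1 185.  105. ]
wE2 [511.8 150.2 105. ] [508.3 151.8 105. ]
pin [531.9 205.8  67. ] [530.3 210.5  67. ]
lipL [688.2  84.  166. ] [689.6  80.6 166. ]
lipR [674.5 -29.8 166. ] [662.4 -28.4 166. ]
bedUL [676.7  76.3 156. ] [674.3  68.8 156. ]
bedUR [668.6 -17.7 156. ] [658.4  -7.1 156. ]
stopR [482.1 -10.3  57. ] [482.2   7.4  57. ]
baseL [496.  255.8  15. ] [494.1 263.5  15. ]
baseUL [577.9 247.8  15. ] [573.6 256.1  15. ]
```

```bash
cat >> h.py <<'E'
c36,s36=np.cos(np.radians(36)),np.sin(np.radians(36))
def bed(s,y,h): return np.array([s*c36-h*s36,y,30+s*s36+h*c36])
def J(p,P):
    x,y,a=P;return np.array([x+np.cos(a)*p[0]-np.sin(a)*p[1],y+np.sin(a)*p[0]+np.cos(a)*p[1],p[2]])
E
cat > ov.py <<'E'
from h import *
import cv2,sys
P=[float(v) for v in sys.argv[1:4]]
ims={"top":cv2.imread("pics/t1.png"),"side":cv2.imread("pics/s1.png")}
L=[[bed(0,43,0),bed(86,43,0),bed(211,48,0),bed(211,-48,0),bed(86,-43,0),bed(0,-43,0),bed(0,43,0)],
 [bed(0,43,34),bed(0,-43,34)],[bed(211,48,12),bed(211,-48,12)],[bed(46,43,32),bed(86,43,32)],[bed(46,-43,32),bed(86,-43,32)],
 [np.array([2.77,0,83]),np.array([2.77,-40,83])],[bed(86,43,28),bed(211,48,28)],[bed(86,-43,28),bed(211,-48,28)]]
for n,im in ims.items():
    for l in L: cv2.polylines(im,[np.int32(np.round(proj(n,np.array([J(p,P) for p in l]))))],False,(255,0,255),1,cv2.LINE_AA)
a=cv2.resize(ims["top"][:400,:450],(400,356));a=ims["top"][:400,:440];b=ims["side"][20:420,20:380]
cv2.imwrite(sys.argv[4],np.hstack([a,b]))
E
python3 ov.py 511 46 -0.11 pics/o1.png
```

```text
(no output)
```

View pics/o1.png

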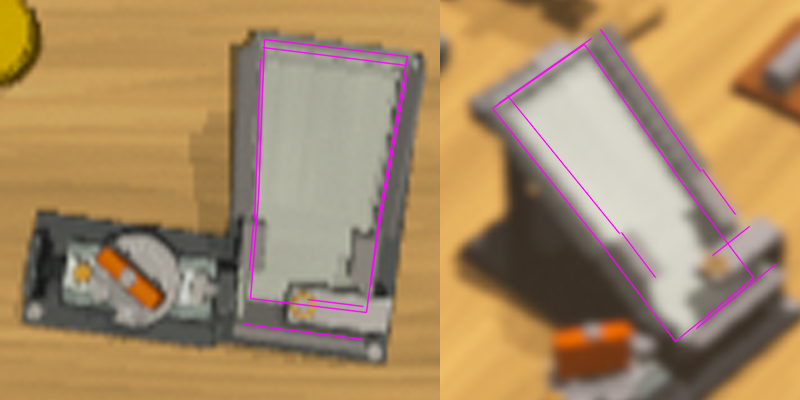

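The overlay fits to about 4 mm, so the jig is at about (509, 47, yaw −0.11). The knob is at (527,168.5) and the wing needs about 0.87 rad more, clockwise. Now I'll go over the brass blank.

move_arm(dp=[[44.5, 34.5, -7], [44.5, 34.5, -7], [44.5, 34.5, -7], [44.5, 34.5, -7], [44.5, 34.5, -7], [44.5, 34.5, -7], [44.5, 34.5, -7], [44.5, 34.5, -7], [0, 0, 0]], rotation=[[0, 0, 0.149], [0, 0, 0.149], [0, 0, 0.149], [0, 0, 0.149], [0, 0, 0.149], [0, 0, 0.149], [0, 0, 0.149], [0, 0, 0.149], [0, 0, 0]], hand=[0.5, 0.5, 0.5, 0.5, 0.5, 0.5, 0.5, 0.5, 0.5], newtons=25)

```text
clock: 1.23
eef_pos: [560.4, -232.5, 111.3]
eef_rot: [-3.14, -0.001, 1.575]
wrist_force: [-0.7, -0.0, 0.1]
finger_gap: 46.7
finger_force: 0.0
```

move_arm(dp=[[-1.4, -2.5, -30], [0, 0, -30], [0, 0, -20], [0, 0, -13], [0, 0, 0], [0, 0, 0], [0, 0, 0], [0, 0, 0], [0, 0, 0]], rotation=[[0, 0, 0], [0, 0, 0], [0, 0, 0], [0, 0, 0], [0, 0, 0], [0, 0, 0], [0, 0, 0], [0, 0, 0], [0, 0, 0]], hand=[0.5, 0.5, 0.5, 0.5, 0.5, 0.1, 0.1, 0.1, 0.1])

```text
clock: 2.35
eef_pos: [557.6, -237.7, 19.9]
eef_rot: [3.141, 0.0, 1.57]
wrist_force: [-0.3, -0.4, 0.7]
finger_gap: 11.1
finger_force: 0.0
```

Run:
```python
from cell import manip, camera
import cv2,numpy as np
s=manip.read_state();print(s["finger_gap"],s["finger_force"],s["eef_pos"],s["wrist_force"])
t=camera("top")["image"][150:270,330:470,::-1];a=camera("side")["image"][130:250,300:440,::-1]
cv2.imwrite("pics/g1.png",np.hstack([cv2.resize(t,(400,343),interpolation=2),cv2.resize(a,(400,343),interpolation=2)]))
```

```text
11.0817271088621 0.0 [ 557.55067027 -237.73361566   19.86716576] [-0.34681917 -0.43415884  0.68952555]
```

View pics/g1.png

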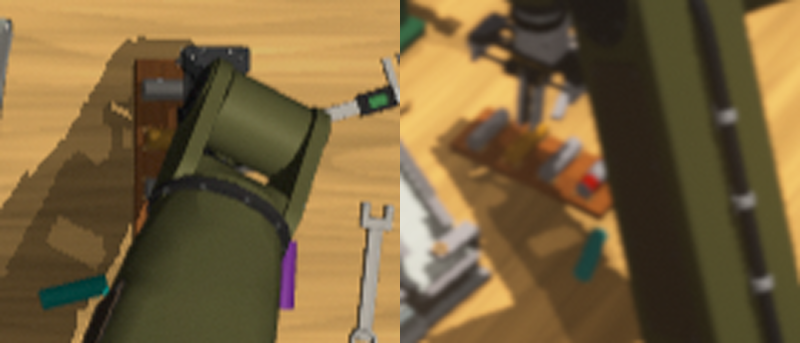

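Run:
```python
from h import *
np.set_printoptions(precision=1,suppress=True)
for x in (545,557.6,570):
  for z in(20,60): print(x,z,proj("side",[[x,-237.7,z]],False),proj("top",[[x,-237.7,z]],False))
from cell import manip;s=manip.read_state();print(s)
import cv2
a=cv2.imread("pics/g1.png")[60:230,440:660];cv2.imwrite("pics/g2.png",cv2.resize(a,None,fx=3,fy=3,interpolation=2))
```

```text
545 20 [[346.8 181.7]] [[392.8 203.1]]
545 60 [[347.4 174.1]] [[395.4 202.6]]
557.6 20 [[344.1 180.5]] [[392.8 199.4]]
557.6 60 [[344.7 172.9]] [[395.4 198.8]]
570 20 [[341.5 179.3]] [[392.8 195.7]]
570 60 [[342.1 171.7]] [[395.4 194.9]]
{'clock': 2.45, 'joints': array([-0.5,  0.6,  1.5,  0. ,  1.1, -0.5]), 'qd': array([ 0.,  0.,  0., -0., -0.,  0.]), 'effort': array([ -0. , -64.2, -31.1,   0.1,   0. ,   0. ]), 'eef_pos': array([ 557.5, -237.7,   19.8]), 'eef_rot': array([3.1, 0. , 1.6]), 'wrist_force': array([-0.3,  0.4,  0.6]), 'moment': array([-0.1, -0.1,  0. ]), 'finger_force': 0.0, 'finger_gap': 9.806295112180498}
```

View pics/g2.png

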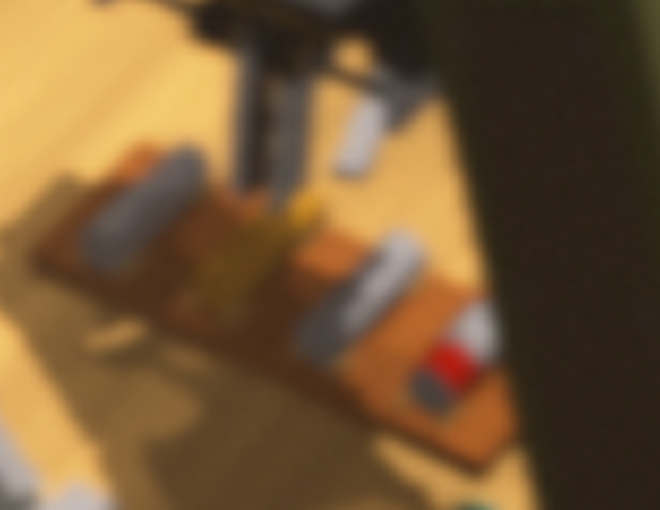

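The fingers are empty: in the side picture their tips end at about px (343,173), which is 30 mm higher than the pose reading says, or else farther back. I'll open and feel downwards.

move_arm(dp=[[0, 0, 0], [0, 0, 0], [0, 0, 0], [0, 0, -4], [0, 0, -4], [0, 0, -4], [0, 0, 0]], rotation=[[0, 0, 0], [0, 0, 0], [0, 0, 0], [0, 0, 0], [0, 0, 0], [0, 0, 0], [0, 0, 0]], hand=[0.5, 0.5, 0.5, 0.5, 0.5, 0.5, 0.5])

```text
clock: 3.32
eef_pos: [557.3, -237.6, 7.2]
eef_rot: [-3.141, -0.0, 1.57]
wrist_force: [0.4, -0.2, -0.3]
finger_gap: 47.0
finger_force: 0.0
```

move_arm(dp=[[0, 0, -4], [0, 0, -4], [0, 0, 0], [0, 0, 0], [0, 0, 0], [0, 0, 0]], rotation=[[0, 0, 0], [0, 0, 0], [0, 0, 0], [0, 0, 0], [0, 0, 0], [0, 0, 0]], hand=[0.5, 0.5, 0.5, 0.2, 0.2, 0.2], newtons=10)

```text
clock: 4.08
eef_pos: [557.5, -237.7, -0.3]
eef_rot: [3.141, 0.0, 1.57]
wrist_force: [0.3, 0.2, 0.7]
finger_gap: 21.0
finger_force: 0.0
```

move_arm(dp=[[0, 0, 0], [0, 0, 0], [0, 0, -4], [0, 0, -4], [0, 0, -4], [0, 0, 0]], rotation=[[0, 0, 0], [0, 0, 0], [0, 0, 0], [0, 0, 0], [0, 0, 0], [0, 0, 0]], hand=[0.5, 0.5, 0.5, 0.5, 0.5, 0.5])

```text
clock: 4.82
eef_pos: [557.3, -237.6, -12.8]
eef_rot: [-3.141, -0.0, 1.57]
wrist_force: [0.1, -0.6, 0.4]
finger_gap: 47.1
finger_force: 0.0
```

Run:
```python
from cell import manip, camera
import cv2,numpy as np
from h import *
s=manip.read_state();print(s["finger_gap"],s["eef_pos"],s["wrist_force"])
c=camera("side");a=c["image"][130:220,300:400,::-1]
print(np.abs(c["R"]-D["side"]["R"]).max(),np.abs(c["t"]-D["side"]["t"]).max())
a=cv2.convertScaleAbs(a,alpha=1.6)
cv2.imwrite("pics/g3.png",cv2.resize(a,None,fx=6,fy=6,interpolation=2))
print(proj("side",[s["eef_pos"]],False))
```

```text
47.14200338847849 [ 557.25103263 -237.60640978  -12.8319565 ] [ 0.14543529 -0.60282247  0.44445141]
0.0 0.0
[[343.73056698 186.61279391]]
```

View pics/g3.png

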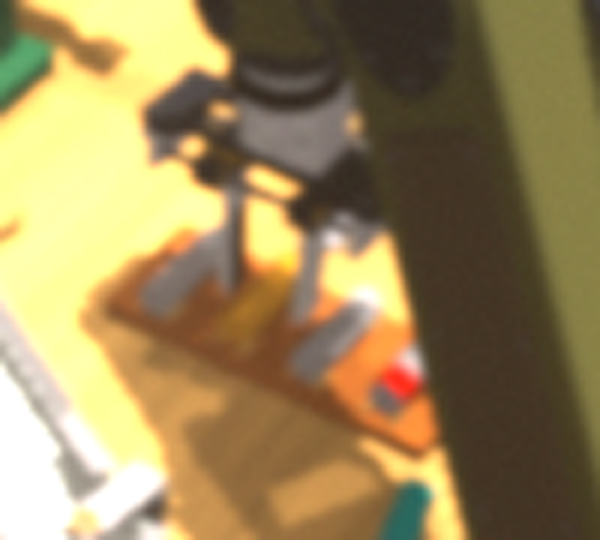

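Side picture: the tips are at (228,290) and (300,320), now straddling the brass with the board just below. So the z reading is about 33 mm too low. I'll close.

move_arm(dp=[[0, 0, 0], [0, 0, 0], [0, 0, 0], [0, 0, 0], [0, 0, 0]], rotation=[[0, 0, 0], [0, 0, 0], [0, 0, 0], [0, 0, 0], [0, 0, 0]], hand=[0.1, 0.1, 0.1, 0.1, 0.1], newtons=25)

```text
clock: 5.5
eef_pos: [558.8, -238.0, -11.5]
eef_rot: [3.139, 0.001, 1.57]
wrist_force: [4.9, 0.3, 2.0]
finger_gap: 24.7
finger_force: 25.0
```

The brass is gripped (gap 24.7). I'll lift it, then carry it towards the chute with the jig's yaw.

move_arm(dp=[[0, 0, 30], [0, 0, 50], [0, 0, 55], [0, 0, 55], [4, 55.5, 0], [4, 55.5, 0], [4, 55.5, 0], [4, 55.5, 0], [4, 55.5, 0], [0, 0, 0]], rotation=[[0, 0, 0], [0, 0, 0], [0, 0, 0], [0, 0, 0], [0, 0, -0.022], [0, 0, -0.022], [0, 0, -0.022], [0, 0, -0.022], [0, 0, -0.022], [0, 0, 0]], hand=[0.1, 0.1, 0.1, 0.1, 0.1, 0.1, 0.1, 0.1, 0.1, 0.1])

```text
clock: 6.75
eef_pos: [577.1, 43.2, 177.2]
eef_rot: [-3.141, -0.0, 1.464]
wrist_force: [-0.2, 0.1, -1.7]
finger_gap: 24.2
finger_force: 25.0
```

move_arm(dp=[[0, 0, 0], [0, 0, 0], [0, 0, 0], [0, 0, 0], [0, 0, 0]], rotation=[[-0.017, -0.156, 0], [-0.017, -0.156, 0], [-0.017, -0.156, 0], [-0.017, -0.156, 0], [0, 0, 0]], hand=[0.1, 0.1, 0.1, 0.1, 0.1])

```text
clock: 7.38
eef_pos: [575.3, 39.3, 176.0]
eef_rot: [2.516, -0.0, 1.46]
wrist_force: [0.6, -0.3, -2.7]
finger_gap: 24.4
finger_force: 25.0
```

```bash
cat >> h.py <<'E'
def tri(pt,ps):
    (C1,d1),(C2,d2)=ray("top",pt,False),ray("side",ps,False)
    a=np.linalg.lstsq(np.c_[d1,-d2],C2-C1,rcond=None)[0];p,q=C1+a[0]*d1,C2+a[1]*d2
    return (p+q)/2,p-q
E
python3 - <<'E'
from cell import manip, camera
import cv2
from h import *
np.set_printoptions(precision=1,suppress=True)
s=manip.read_state();print(s["finger_gap"],s["eef_pos"],np.round(s["eef_rot"],3))
X=s["eef_pos"]+[0,0,35]
ims=[]
for n in("top","side"):
    im=camera(n)["image"];p=proj(n,[X],False)[0];print(n,p)
    h=cv2.cvtColor(im,cv2.COLOR_RGB2HSV)
    m=cv2.inRange(h,(15,130,50),(26,255,255))
    k,_,st,ce=cv2.connectedComponentsWithStats(m)
    for i in range(1,k):
        if st[i,4]>15 and np.hypot(*(ce[i]-p))<80: print(n,ce[i],st[i])
    x0,y0=int(p[0])-50,int(p[1])-50;ims.append(cv2.resize(im[y0:y0+100,x0:x0+100,::-1],(400,400),interpolation=2));print(x0,y0)
cv2.imwrite("pics/p1.png",np.hstack(ims))
E
```

```text
24.399299403868028 [575.3  39.3 176. ] [ 2.5 -0.   1.5]
top [309.5 188.6]
top [311.2 237.1] [     0     42    599    358 126454]
259 138
side [300.  179.8]
side [314.9 158.6] [310 154  12   9  59]
side [308.3 180.2] [296 169  25  22 198]
249 129
```

View pics/p1.png

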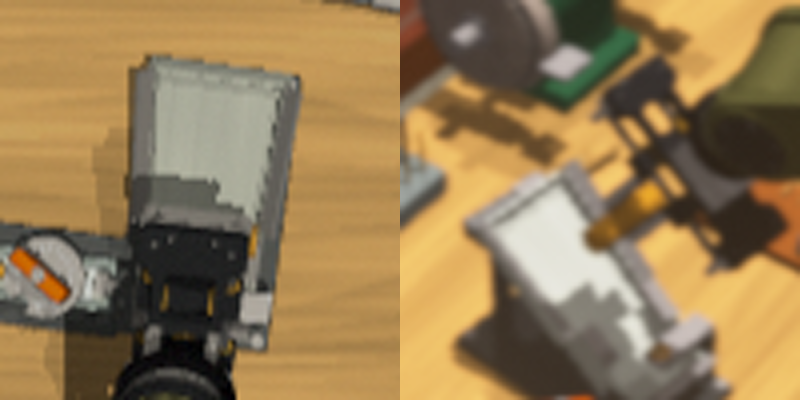

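Run:
```python
from h import *
np.set_printoptions(precision=1,suppress=True)
for n,c in(("A",(572.4,39.6,213)),("B",(553,41.7,206.7))):
    e=np.array([.11,.994,0])*40;c=np.array(c)
    print(n,proj("side",[c+e,c,c-e],False).ravel(),proj("top",[c+e,c,c-e],False).ravel())
```

```text
A [292.6 185.6 300.6 179.8 308.4 174.1] [295.4 187.9 309.4 189.6 323.4 191.3]
B [296.9 189.5 304.8 183.7 312.6 178. ] [294.7 194.8 308.6 196.5 322.6 198.2]
```

Side picture: the bar ends are at px (298,188) and (314,176); in the top picture its right end is at (322,199). That fits an offset along the tool axis, with the bar centre 38 mm behind the reported TCP. I'll go down square to the bed.

move_arm(dp=[[21, -2.3, -22.5], [21, -2.3, -22.5], [20.5, -2.3, -23], [2, -0.2, -2.7], [2, -0.2, -2.7], [0, 0, 0]], rotation=[[0, 0, 0], [0, 0, 0], [0, 0, 0], [0, 0, 0], [0, 0, 0], [0, 0, 0]], hand=[0.1, 0.1, 0.1, 0.1, 0.1, 0.1])

```text
clock: 8.22
eef_pos: [644.1, 32.5, 105.1]
eef_rot: [2.513, -0.001, 1.46]
wrist_force: [0.1, -0.1, -2.5]
finger_gap: 24.3
finger_force: 25.0
```

move_arm(dp=[[1.2, -0.1, -1.6], [1.2, -0.1, -1.6], [0, 0, 0]], rotation=[[0, 0, 0], [0, 0, 0], [0, 0, 0]], hand=[0.1, 0.1, 0.1])

```text
clock: 8.6
eef_pos: [646.4, 32.3, 101.1]
eef_rot: [2.514, -0.001, 1.46]
wrist_force: [-0.3, -0.3, -2.9]
finger_gap: 24.1
finger_force: 25.0
```

move_arm(dp=[[0.6, -0.1, -0.8], [0.6, 0, -0.8], [0, 0, 0]], rotation=[[0, 0, 0], [0, 0, 0], [0, 0, 0]], hand=[0.1, 0.1, 0.1])

```text
clock: 8.98
eef_pos: [647.5, 32.2, 99.6]
eef_rot: [2.514, -0.001, 1.46]
wrist_force: [-5.0, 0.9, 0.7]
finger_gap: 24.4
finger_force: 25.0
```

The bar is on the bed (force along the bed normal, where expected). I'll release and withdraw along the normal.

move_arm(dp=[[0, 0, 0], [0, 0, 0], [0, 0, 0], [-3, 0.3, 4], [-6, 0.6, 8], [-12, 1.3, 16], [-20, 2, 28], [-20, 2, 28], [0, 0, 0], [0, 0, 0]], rotation=[[0, 0, 0], [0, 0, 0], [0, 0, 0], [0, 0, 0], [0, 0, 0], [0, 0, 0], [0, 0, 0], [0, 0, 0], [0, 0, 0], [0, 0, 0]], hand=[0.5, 0.5, 0.5, 0.5, 0.5, 0.5, 0.5, 0.5, 0.5, 0.5])

```text
clock: 10.22
eef_pos: [586.7, 38.4, 183.2]
eef_rot: [2.514, -0.001, 1.46]
wrist_force: [-0.1, 0.4, -0.3]
finger_gap: 47.0
finger_force: 0.0
```

```bash
cat > chk.py <<'E'
from cell import manip, camera
import cv2,sys
from h import *
np.set_printoptions(precision=1,suppress=True)
s=manip.read_state();print(s["clock"],s["finger_gap"],s["eef_pos"],np.round(s["eef_rot"],3))
P=(509.5,47,-.11)
for n in ("side","top"):
    im=camera(n)["image"]
    for k,sx in (("p1",12.5),("p2",37.5),("p3",62.5)): print(n,k,proj(n,[J(bed(sx,0,12.5),P)],False)[0])
    p=proj(n,[J(bed(12.5,0,12.5),P)],False)[0]
    m=cv2.inRange(cv2.cvtColor(im,cv2.COLOR_RGB2HSV),(15,130,50),(26,255,255));k,_,st,ce=cv2.connectedComponentsWithStats(m)
    for i in range(1,k):
        if 15<st[i,4]<2000 and np.hypot(*(ce[i]-p))<60: print(n,ce[i],st[i])
    x0,y0=int(p[0])-50,int(p[1])-60
    cv2.imwrite(f"pics/{sys.argv[1]}{n}.png",cv2.resize(im[y0:y0+100,x0:x0+100,::-1],(400,400),interpolation=2))
E
python3 chk.py q1; python3 -c "
import cv2,numpy as np
cv2.imwrite('pics/q1.png',np.hstack([cv2.imread('pics/q1side.png'),cv2.imread('pics/q1top.png')]))"
```

```text
10.225 46.977399950228516 [586.7  38.4 183.2] [ 2.5 -0.   1.5]
side p1 [313.1 221.9]
side p2 [308.9 216.4]
side p3 [304.8 210.8]
side [309.2 175.2] [299 164  22  22 259]
side [312.1 223.8] [305 218  17  12  80]
top p1 [307.7 211.8]
top p2 [308.4 205.5]
top p3 [309.1 199.1]
top [301.  207.3] [300 202   4  10  23]
```

View pics/q1.png

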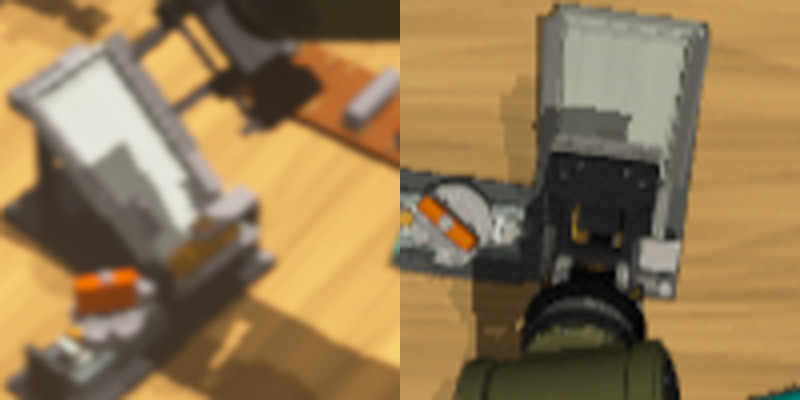

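The brass lies against the stop: side centroid (312,224) against the expected (313,222). That was my last picture, so from here I'll work from numbers. Next is the nearer plain steel blank at (502,-236).

move_arm(dp=[[-12, -39, 10], [-12, -39, 0], [-12, -39, 0], [-12, -39, 0], [-12, -39, 0], [-12, -39, -30], [-12, -40, -40], [0, 0, 0]], rotation=[[0.017, 0.156, 0], [0.017, 0.156, 0], [0.017, 0.156, 0], [0.017, 0.156, 0], [0, 0, 0.037], [0, 0, 0.037], [0, 0, 0.037], [0, 0, 0]], hand=[0.5, 0.5, 0.5, 0.5, 0.5, 0.5, 0.5, 0.5])

```text
clock: 11.32
eef_pos: [500.4, -236.9, 119.5]
eef_rot: [-3.136, -0.003, 1.568]
wrist_force: [0.1, -0.0, 0.3]
finger_gap: 46.8
finger_force: 0.0
```

Down to reading −12 (131.5 mm lower), then close.

move_arm(dp=[[1.5, 1, -40], [0, 0, -40], [0, 0, -30], [0, 0, -14], [0, 0, -7.5], [0, 0, 0], [0, 0, 0], [0, 0, 0], [0, 0, 0], [0, 0, 0]], rotation=[[-0.005, 0.003, 0.003], [0, 0, 0], [0, 0, 0], [0, 0, 0], [0, 0, 0], [0, 0, 0], [0, 0, 0], [0, 0, 0], [0, 0, 0], [0, 0, 0]], hand=[0.5, 0.5, 0.5, 0.5, 0.5, 0.5, 0.1, 0.1, 0.1, 0.1])

```text
clock: 12.58
eef_pos: [502.8, -234.8, -7.3]
eef_rot: [-3.136, 0.005, 1.574]
wrist_force: [-12.6, 0.2, 13.2]
finger_gap: 22.6
finger_force: 25.9
```

The grip is too high on the bar (gap 22.6, upward force), so I'll reopen, go lower and regrip.

move_arm(dp=[[0, 0, 0], [0, 0, 0], [-1.5, 0, -2], [0, 0, -2], [0, 0, 0]], rotation=[[-0.003, 0, 0], [-0.003, -0.003, 0], [0, 0, 0], [0, 0, 0], [0, 0, 0]], hand=[0.5, 0.5, 0.5, 0.5, 0.5])

```text
clock: 13.2
eef_pos: [502.5, -234.5, -12.3]
eef_rot: [-3.141, 0.011, 1.574]
wrist_force: [-0.0, -1.1, -0.2]
finger_gap: 47.2
finger_force: 0.0
```

move_arm(dp=[[-2.5, 0, -2], [0, 0, -2], [0, 0, 0], [0, 0, 0], [0, 0, 0], [0, 0, 0], [0, 0, 0]], rotation=[[0.006, 0, 0], [0.005, 0, 0], [0, 0, 0], [0, 0, 0], [0, 0, 0], [0, 0, 0], [0, 0, 0]], hand=[0.5, 0.5, 0.5, 0.1, 0.1, 0.1, 0.1])

```text
clock: 14.08
eef_pos: [500.8, -234.8, -15.6]
eef_rot: [3.14, 0.001, 1.574]
wrist_force: [5.5, 0.8, 2.0]
finger_gap: 24.5
finger_force: 25.0
```

move_arm(dp=[[0, 0, 35], [0, 0, 50], [0, 0, 55], [0, 0, 55], [15.5, 55, 0], [15.5, 55, 0], [15.5, 55, 0], [15.5, 55, 0], [15, 55, 0], [0, 0, 0]], rotation=[[0, 0, 0], [0, 0, 0], [0, 0, 0], [0, 0, 0], [0, 0, -0.022], [0, 0, -0.022], [0, 0, -0.022], [0, 0, -0.022], [0, 0, -0.022], [0, 0, 0]], hand=[0.1, 0.1, 0.1, 0.1, 0.1, 0.1, 0.1, 0.1, 0.1, 0.1])

```text
clock: 15.32
eef_pos: [576.7, 43.6, 177.9]
eef_rot: [-3.139, 0.0, 1.468]
wrist_force: [-0.3, -0.3, -3.7]
finger_gap: 24.1
finger_force: 25.0
```

move_arm(dp=[[0, 0, 0], [0, 0, 0], [0, 0, 0], [0, 0, 0], [0, 0, 0]], rotation=[[-0.017, -0.156, 0], [-0.017, -0.156, 0], [-0.017, -0.156, 0], [-0.017, -0.156, 0], [0, 0, 0]], hand=[0.1, 0.1, 0.1, 0.1, 0.1])

```text
clock: 15.95
eef_pos: [574.5, 39.8, 176.9]
eef_rot: [2.517, 0.002, 1.463]
wrist_force: [1.2, -0.6, -2.5]
finger_gap: 24.4
finger_force: 25.0
```

move_arm(dp=[[22, -2.3, -22.5], [22, -2.3, -22.5], [20, -2.2, -22], [4, -0.4, -4], [3.2, -0.3, -3.8], [0, 0, 0]], rotation=[[0, 0, 0], [0, 0, 0], [0, 0, 0], [0, 0, 0], [0, 0, 0], [0, 0, 0]], hand=[0.1, 0.1, 0.1, 0.1, 0.1, 0.1])

```text
clock: 16.7
eef_pos: [648.3, 32.8, 104.7]
eef_rot: [2.514, 0.001, 1.463]
wrist_force: [1.1, 0.3, -1.4]
finger_gap: 24.4
finger_force: 25.0
```

move_arm(dp=[[1.2, -0.1, -1.6], [1.2, -0.1, -1.6], [0, 0, 0]], rotation=[[0, 0, 0], [0, 0, 0], [0, 0, 0]], hand=[0.1, 0.1, 0.1])

```text
clock: 17.08
eef_pos: [650.6, 32.7, 101.0]
eef_rot: [2.514, 0.001, 1.464]
wrist_force: [-0.1, -0.3, -2.9]
finger_gap: 24.1
finger_force: 25.0
```

move_arm(dp=[[0.8, -0.1, -1.2], [0.6, -0.1, -0.8], [0, 0, 0]], rotation=[[0, 0, 0], [0, 0, 0], [0, 0, 0]], hand=[0.1, 0.1, 0.1])

```text
clock: 17.45
eef_pos: [652.1, 32.5, 98.8]
eef_rot: [2.514, 0.001, 1.463]
wrist_force: [0.6, 0.6, -2.8]
finger_gap: 24.3
finger_force: 25.0
```

move_arm(dp=[[0.6, -0.1, -0.8], [0, 0, 0]], rotation=[[0, 0, 0], [0, 0, 0]], hand=[0.1, 0.1])

```text
clock: 17.7
eef_pos: [652.6, 32.4, 98.4]
eef_rot: [2.514, 0.001, 1.463]
wrist_force: [-5.6, 1.2, 2.3]
finger_gap: 24.1
finger_force: 25.0
```

Contact again. Release and withdraw.

move_arm(dp=[[0, 0, 0], [0, 0, 0], [0, 0, 0], [-3, 0.3, 4], [-6, 0.6, 8], [-12, 1.3, 16], [-20, 2, 28], [-20, 2, 28], [0, 0, 0], [0, 0, 0]], rotation=[[0, 0, 0], [0, 0, 0], [0, 0, 0], [0, 0, 0], [0, 0, 0], [0, 0, 0], [0, 0, 0], [0, 0, 0], [0, 0, 0], [0, 0, 0]], hand=[0.5, 0.5, 0.5, 0.5, 0.5, 0.5, 0.5, 0.5, 0.5, 0.5])

```text
clock: 18.95
eef_pos: [591.8, 38.6, 181.8]
eef_rot: [2.514, 0.001, 1.464]
wrist_force: [-0.2, 1.7, 0.0]
finger_gap: 47.2
finger_force: 0.0
```

move_arm(dp=[[3.6, -38, 10], [3.6, -38, 0], [3.6, -38, 0], [3.6, -39, 0], [3.6, -39, 0], [3.6, -39, -30], [3.6, -39, -40], [0, 0, 0]], rotation=[[0.017, 0.156, 0], [0.017, 0.156, 0], [0.017, 0.156, 0], [0.017, 0.156, 0], [0, 0, 0.037], [0, 0, 0.037], [0, 0, 0.035], [0, 0, 0]], hand=[0.5, 0.5, 0.5, 0.5, 0.5, 0.5, 0.5, 0.5])

```text
clock: 19.95
eef_pos: [614.9, -233.2, 116.4]
eef_rot: [-3.134, -0.003, 1.57]
wrist_force: [-0.3, -0.4, 0.8]
finger_gap: 47.1
finger_force: 0.0
```

Run:
```python
from cell import manip, camera
from h import *
np.set_printoptions(precision=1,suppress=True)
s=manip.read_state();print(s["eef_pos"],s["eef_rot"].round(3))
import cv2
for n in("side",):
    im=camera(n)["image"];h=cv2.cvtColor(im,cv2.COLOR_RGB2HSV)
    C=D[n]["image"]
    P=(509.5,47,-.11)
    # change against first picture sampled along bed mid-line
    for sx in range(0,120,6):
        u=proj(n,[J(bed(sx,25,12.5),P)],False)[0].round().astype(int);print(sx,u,C[u[1],u[0]],im[u[1],u[0]])
```

```text
[ 614.9 -233.2  116.4] [-3.1 -0.   1.6]
0 [311 228] [135 127 118] [135 106  78]
6 [310 227] [147 143 131] [170 117  39]
12 [309 226] [168 166 154] [212 147  39]
18 [308 224] [164 160 149] [227 161  43]
24 [307 223] [197 194 182] [180 127  55]
30 [306 222] [210 209 197] [127 109  95]
36 [305 220] [213 212 199] [169 159 155]
42 [304 219] [208 206 195] [184 174 170]
48 [303 218] [193 188 179] [187 177 173]
54 [302 216] [191 186 177] [201 195 188]
60 [301 215] [191 184 176] [201 195 187]
66 [300 214] [188 180 172] [199 192 184]
72 [298 212] [179 171 164] [190 181 175]
78 [297 211] [181 173 166] [191 183 177]
84 [296 210] [196 190 181] [208 202 194]
90 [295 208] [220 217 205] [229 228 218]
96 [294 207] [220 218 206] [229 228 219]
102 [293 206] [220 219 206] [230 229 219]
108 [292 204] [220 218 206] [229 228 218]
114 [291 203] [219 218 206] [229 229 219]
```

Brass lies at 6–26 mm and steel behind it. Now the last plain blank.

move_arm(dp=[[2.5, 1.5, -40], [0, 0, -40], [0, 0, -30], [0, 0, -14], [0, 0, -6], [0, 0, 0]], rotation=[[0, -0.008, 0], [0, 0, 0], [0, 0, 0], [0, 0, 0], [0, 0, 0], [0, 0, 0]], hand=[0.5, 0.5, 0.5, 0.5, 0.5, 0.5])

```text
clock: 20.75
eef_pos: [619.9, -229.9, -6.9]
eef_rot: [3.132, 0.001, 1.573]
wrist_force: [0.1, -0.2, -0.3]
finger_gap: 47.5
finger_force: 0.0
```

move_arm(dp=[[-2, -1, -4], [0, 0, -3], [0, 0, -2], [0, 0, 0], [0, 0, 0], [0, 0, 0], [0, 0, 0], [0, 0, 0]], rotation=[[0, 0.008, 0], [0, 0, 0], [0, 0, 0], [0, 0, 0], [0, 0, 0], [0, 0, 0], [0, 0, 0], [0, 0, 0]], hand=[0.5, 0.5, 0.5, 0.5, 0.1, 0.1, 0.1, 0.1])

```text
clock: 21.75
eef_pos: [617.5, -230.9, -16.7]
eef_rot: [3.141, 0.0, 1.573]
wrist_force: [1.2, 0.0, 0.8]
finger_gap: 24.5
finger_force: 25.0
```

move_arm(dp=[[0, 0, 35], [0, 0, 50], [0, 0, 55], [0, 0, 56], [-8, 54.5, 0], [-8, 54.5, 0], [-8, 54.5, 0], [-8, 54.5, 0], [-8, 54.5, 0], [0, 0, 0]], rotation=[[0, 0, 0], [0, 0, 0], [0, 0, 0], [0, 0, 0], [0, 0, -0.022], [0, 0, -0.022], [0, 0, -0.022], [0, 0, -0.022], [0, 0, -0.022], [0, 0, 0]], hand=[0.1, 0.1, 0.1, 0.1, 0.1, 0.1, 0.1, 0.1, 0.1, 0.1])

```text
clock: 23.0
eef_pos: [576.6, 44.8, 179.1]
eef_rot: [-3.141, -0.0, 1.467]
wrist_force: [0.2, -0.9, -1.7]
finger_gap: 24.1
finger_force: 25.0
```

move_arm(dp=[[0, 0, 0], [0, 0, 0], [0, 0, 0], [0, 0, 0], [0, 0, 0]], rotation=[[-0.017, -0.156, 0], [-0.017, -0.156, 0], [-0.017, -0.156, 0], [-0.017, -0.156, 0], [0, 0, 0]], hand=[0.1, 0.1, 0.1, 0.1, 0.1])

```text
clock: 23.62
eef_pos: [575.4, 41.0, 177.6]
eef_rot: [2.516, 0.001, 1.463]
wrist_force: [0.7, -0.1, -1.2]
finger_gap: 24.5
finger_force: 25.0
```

move_arm(dp=[[22, -2.5, -22], [22, -2.5, -22], [20, -2.2, -20], [6, -0.6, -6], [4, -0.6, -5], [0, 0, 0]], rotation=[[0, 0, 0], [0, 0, 0], [0, 0, 0], [0, 0, 0], [0, 0, 0], [0, 0, 0]], hand=[0.1, 0.1, 0.1, 0.1, 0.1, 0.1])

```text
clock: 24.38
eef_pos: [651.4, 33.0, 104.5]
eef_rot: [2.514, 0.0, 1.462]
wrist_force: [-0.5, 0.2, -1.7]
finger_gap: 24.1
finger_force: 25.0
```

move_arm(dp=[[0.8, -0.1, -1.2], [0.8, -0.1, -1.2], [0, 0, 0]], rotation=[[0, 0, 0], [0, 0, 0], [0, 0, 0]], hand=[0.1, 0.1, 0.1])

```text
clock: 24.75
eef_pos: [652.9, 33.1, 101.9]
eef_rot: [2.514, 0.0, 1.463]
wrist_force: [0.6, -0.6, -2.0]
finger_gap: 24.5
finger_force: 25.0
```

move_arm(dp=[[0.8, -0.1, -1.2], [0.8, -0.1, -1], [0, 0, 0]], rotation=[[0, 0, 0], [0, 0, 0], [0, 0, 0]], hand=[0.1, 0.1, 0.1])

```text
clock: 25.12
eef_pos: [654.6, 32.8, 99.4]
eef_rot: [2.514, 0.0, 1.463]
wrist_force: [-0.9, 0.3, -2.5]
finger_gap: 24.0
finger_force: 25.0
```

move_arm(dp=[[0.5, -0.1, -0.7], [0, 0, 0]], rotation=[[0, 0, 0], [0, 0, 0]], hand=[0.1, 0.1])

```text
clock: 25.38
eef_pos: [655.1, 32.7, 98.9]
eef_rot: [2.514, 0.0, 1.463]
wrist_force: [-0.7, 1.2, -1.1]
finger_gap: 24.1
finger_force: 25.0
```

move_arm(dp=[[0.5, -0.1, -0.7], [0, 0, 0]], rotation=[[0, 0, 0], [0, 0, 0]], hand=[0.1, 0.1])

```text
clock: 25.62
eef_pos: [655.2, 32.7, 98.8]
eef_rot: [2.514, 0.0, 1.463]
wrist_force: [-14.7, 1.1, 10.2]
finger_gap: 24.4
finger_force: 25.0
```

Firm contact. Release and withdraw.

move_arm(dp=[[0, 0, 0], [0, 0, 0], [0, 0, 0], [-3, 0.3, 4], [-6, 0.6, 8], [-12, 1.3, 16], [-20, 2, 28], [-20, 2, 28], [0, 0, 0], [0, 0, 0]], rotation=[[0, 0, 0], [0, 0, 0], [0, 0, 0], [0, 0, 0], [0, 0, 0], [0, 0, 0], [0, 0, 0], [0, 0, 0], [0, 0, 0], [0, 0, 0]], hand=[0.5, 0.5, 0.5, 0.5, 0.5, 0.5, 0.5, 0.5, 0.5, 0.5])

```text
clock: 26.88
eef_pos: [594.7, 38.8, 181.8]
eef_rot: [2.514, 0.0, 1.463]
wrist_force: [0.1, 0.8, -0.7]
finger_gap: 47.0
finger_force: 0.0
```

move_arm(dp=[[-17, 20, 5], [-17, 20, 5], [-17, 20, 0], [-17, 20, 0], [0, 12.5, 0], [0, 12.5, -10], [0, 12.5, -15], [0, 12.5, -15], [0, 0, 0]], rotation=[[0.017, 0.156, 0], [0.017, 0.156, 0], [0.017, 0.156, 0], [0.017, 0.156, 0], [0, 0, -0.175], [0, 0, -0.175], [0, 0, -0.175], [0, 0, -0.175], [0, 0, 0]], hand=[0.5, 0.5, 0.5, 0.5, 0.5, 0.5, 0.5, 0.5, 0.5])

```text
clock: 28.0
eef_pos: [526.0, 169.0, 149.9]
eef_rot: [-3.14, 0.003, 0.765]
wrist_force: [-0.6, 0.1, -0.7]
finger_gap: 47.0
finger_force: 0.0
```

Run:
```python
from cell import manip, camera
from h import *
import cv2
np.set_printoptions(precision=3,suppress=True)
s=manip.read_state();print(s["eef_pos"],s["eef_rot"])
m=cv2.inRange(cv2.cvtColor(D["top"]["image"],cv2.COLOR_RGB2HSV),(5,180,80),(14,255,255));m[:, :240]=0;m[:,300:]=0;m[:170]=0;m[240:]=0
p=np.argwhere(m)[:,::-1].astype(float);c=p.mean(0);w,v=np.linalg.eigh(np.cov(p.T));d=v[:,1]
a,b=atz("top",c-8*d,100,False),atz("top",c+8*d,100,False);print(len(p),c,(a+b)/2,np.arctan2(*(a-b)[1::-1]))
im=camera("side")["image"];P=(509.5,47,-.11)
for y in(30,-30):
  for sx in range(0,110,5):
    u=proj("side",[J(bed(sx,y,16),P)],False)[0].round().astype(int);print(y,sx,D["side"]["image"][u[1],u[0]],im[u[1],u[0]])
```

```text
[526.015 168.968 149.864] [-3.14   0.003  0.765]
27 [268.    205.815] [528.716 169.904 100.   ] -2.2261359962075598
30 0 [158 152 143] [145 119  94]
30 5 [186 184 172] [167 115  42]
30 10 [204 201 190] [206 142  40]
30 15 [196 194 182] [227 160  41]
30 20 [193 191 179] [220 155  45]
30 25 [209 207 195] [150 112  70]
30 30 [212 211 198] [132 119 111]
30 35 [212 211 198] [156 144 139]
30 40 [208 205 193] [170 158 153]
30 45 [201 197 186] [184 173 169]
30 50 [181 172 165] [185 173 168]
30 55 [175 164 158] [185 173 168]
30 60 [174 163 157] [186 174 170]
30 65 [176 166 161] [188 176 172]
30 70 [174 163 158] [188 176 173]
30 75 [174 163 158] [190 179 174]
30 80 [181 173 166] [197 188 182]
30 85 [196 190 181] [211 205 197]
30 90 [216 213 202] [216 213 202]
30 95 [221 219 207] [172 167 156]
30 100 [221 220 207] [114 105  97]
30 105 [221 219 206] [100  90  82]
-30 0 [117 109 100] [136 110  86]
-30 5 [100  92  82] [118  82  38]
-30 10 [105  97  89] [116  90  65]
-30 15 [126 116 110] [138 121 108]
-30 20 [175 164 159] [191 179 173]
-30 25 [187 174 167] [204 191 185]
-30 30 [179 168 162] [203 191 186]
-30 35 [143 134 128] [196 185 181]
-30 40 [104  97  88] [179 168 163]
-30 45 [99 92 82] [136 125 120]
-30 50 [99 92 82] [107  96  90]
-30 55 [99 92 82] [127 116 110]
-30 60 [101  95  84] [166 155 151]
-30 65 [111 106  95] [182 171 167]
-30 70 [152 149 137] [179 169 163]
-30 75 [129 124 113] [131 123 114]
-30 80 [136 131 121] [147 142 132]
-30 85 [151 148 136] [166 162 151]
-30 90 [157 154 143] [172 170 158]
-30 95 [161 158 146] [175 172 160]
-30 100 [170 167 155] [174 171 160]
-30 105 [151 148 136] [153 150 139]
```

Both steel blanks show at places 2 and 3. Now down over the wing.

move_arm(dp=[[1.5, 0, -35], [0, 0, -35], [0, 0, -20], [0, 0, -10], [0, 0, -6], [0, 0, 0], [0, 0, 0], [0, 0, 0], [0, 0, 0], [0, 0, 0]], rotation=[[0, 0, 0.05], [0, 0, 0], [0, 0, 0], [0, 0, 0], [0, 0, 0], [0, 0, 0], [0, 0, 0], [0, 0, 0], [0, 0, 0], [0, 0, 0]], hand=[0.5, 0.5, 0.5, 0.5, 0.5, 0.5, 0.1, 0.1, 0.1, 0.1], newtons=20)

```text
clock: 29.3
eef_pos: [526.6, 170.2, 46.3]
eef_rot: [-3.138, 0.001, 0.813]
wrist_force: [-8.6, 7.4, 5.5]
finger_gap: 14.1
finger_force: 19.9
```

move_arm(dp=[[-0.8, 0.7, 0], [0, 0, 0], [0, 0, 0], [0, 0, 0], [0, 0, 0], [0, 0, 0], [0, 0, 0], [0, 0, 0]], rotation=[[0, 0, -0.1], [0, 0, -0.13], [0, 0, -0.13], [0, 0, -0.13], [0, 0, -0.13], [0, 0, -0.13], [0, 0, -0.1], [0, 0, 0]], hand=[0.1, 0.1, 0.1, 0.1, 0.1, 0.1, 0.1, 0.1])

```text
clock: 30.3
eef_pos: [527.0, 169.8, 46.3]
eef_rot: [-3.141, 0.001, -0.037]
wrist_force: [-3.3, 1.7, 3.2]
finger_gap: 13.7
finger_force: 20.1
```

```bash
python3 -c "
from cell import manip
s=manip.read_state();print(s['joints'].round(3),s['eef_pos'],s['eef_rot'],s['wrist_force'],s['moment'])"
```

```text
[2.450e-01 4.390e-01 1.635e+00 1.000e-03 1.068e+00 1.852e+00] [526.994005   169.82326383  46.30441747] [-3.14110221e+00  5.52071835e-04 -3.67488698e-02] [-3.34394444  1.74885876  3.22969741] [ 0.64075638  0.83141346 -0.32737404]
```

move_arm(dp=[[0, 0, 0], [0, 0, 0], [0, 0, 0]], rotation=[[0, 0, -0.04], [0, 0, -0.04], [0, 0, 0]], hand=[0.1, 0.1, 0.1])

```text
clock: 30.68
eef_pos: [526.9, 169.8, 46.3]
eef_rot: [-3.141, 0.001, -0.115]
wrist_force: [-5.8, 2.9, 4.7]
finger_gap: 13.9
finger_force: 20.0
```

```bash
cat > pin.py <<'E'
from cell import manip, camera
from h import *
import cv2
np.set_printoptions(precision=2,suppress=True)
s=manip.read_state();print(s['clock'],s['eef_pos'],s['eef_rot'],s['wrist_force'],s['moment'])
for n,u in(("side",(281.5,244.5)),("top",(258,205))):
    for im in(D[n]["image"],camera(n)["image"]):
        h=cv2.cvtColor(im,cv2.COLOR_RGB2HSV);m=cv2.inRange(h,(15,130,80),(26,255,255))
        x0,y0=int(u[0])-9,int(u[1])-9
        p=np.argwhere(m[y0:y0+19,x0:x0+19]);print(n,len(p),(p.mean(0)[::-1]+[x0,y0]) if len(p) else "")
E
python3 pin.py
```

```text
30.675 [526.91 169.8   46.29] [-3.14  0.   -0.11] [-5.84  2.9   4.72] [ 0.57  0.98 -0.05]
side 104 [275.96 240.4 ]
side 103 [276.11 240.42]
top 20 [261.6  203.75]
top 0
```

move_arm(dp=[[0, 0, 0], [0, 0, 0]], rotation=[[0, 0, -0.03], [0, 0, 0]], hand=[0.1, 0.1])

```text
clock: 31.02
eef_pos: [526.9, 169.8, 46.3]
eef_rot: [-3.141, 0.001, -0.145]
wrist_force: [-4.3, 2.8, 3.5]
finger_gap: 14.0
finger_force: 20.0
```

```bash
python3 pin.py|head -1
```

```text
31.025 [526.93 169.79  46.31] [-3.14  0.   -0.14] [-4.26  2.8   3.5 ] [ 0.57  1.   -0.04]
```

move_arm(dp=[[0, 0, 0], [0, 0, 0], [0, 0, 15], [0, 0, 40], [0, 0, 50], [-50, -30, 30], [-50, -35, 20], [-50, -35, 0], [-40, -40, 0], [0, 0, 0]], rotation=[[0, 0, 0], [0, 0, 0], [0, 0, 0], [0, 0, 0], [0, 0, 0], [0, 0, 0], [0, 0, 0], [0, 0, 0], [0, 0, 0], [0, 0, 0]], hand=[0.35, 0.35, 0.35, 0.35, 0.35, 0.35, 0.35, 0.35, 0.35, 0.35])

```text
clock: 32.38
eef_pos: [339.8, 30.4, 200.7]
eef_rot: [-3.141, -0.003, -0.15]
wrist_force: [0.1, 0.5, 0.1]
finger_gap: 32.8
finger_force: 0.0
```

Run:
```python
from cell import manip, camera
from h import *
import cv2
np.set_printoptions(precision=2,suppress=True)
s=manip.read_state();print(s['clock'],s['eef_pos'],s['wrist_force'])
im=camera("top")["image"];h0,h1=[cv2.cvtColor(i,cv2.COLOR_RGB2HSV) for i in(D["top"]["image"],im)]
for h in(h0,h1):
    r=h[198:214,250:282]
    print("sat");print(r[...,1][2:14,2:22])
    m=cv2.inRange(h,(5,180,80),(14,255,255))[195:225,245:290];p=np.argwhere(m)[:,::-1].astype(float)
    w,v=np.linalg.eigh(np.cov(p.T));print("wing",len(p),p.mean(0)+[245,195],v[:,1])
P=(509.5,47,-.11);im=camera("side")["image"]
m=cv2.inRange(cv2.cvtColor(im,cv2.COLOR_RGB2HSV),(15,130,50),(26,255,255))[205:235,296:330];p=np.argwhere(m);print("brass",len(p),p.mean(0)[::-1]+[296,205],p.min(0)[::-1]+[296,205],p.max(0)[::-1]+[296,205])
```

```text
32.375 [339.81  30.45 200.66] [0.07 0.48 0.05]
sat
[[ 13  10  10  15  20  18  21  20  17  17  86 201 179  79  37  19  23  10
   18  16]
 [ 16  11  18  16  19  20  17  18  18  47 207 255 255 255 120  53  25  22
   18  23]
 [ 23  19  19  19  20  21  18  17  17 129 255 255 255 250 255 170  59  24
   23  23]
 [ 17  18  17  20  20  67 108  64  21  73 209 255 255 249 255 255 180  56
   24  25]
 [ 16  21  18  20  50 145 172 160  46  19  79 198 255 255 247 182 118 137
   57  24]
 [ 15  15  17  17 115 184 192 194  63  21  16  72 180 255 221  74  45  55
  159  56]
 [ 26  24  16  18  85 171 193 191  42  24  19  16  64 181 165  34  23  26
  169 190]
 [ 13  21  17  18  40 103 104  93  24  25  23  19  23  64 102  28  25  32
  185 255]
 [ 15   7  13  19  21  25  22  30  20  23  23  17  23  24  39  36  78 138
  233 249]
 [ 15  12  17  20  23  24  20  24  22  22  23  19  23  23  25  43 158 246
  245 245]
 [ 14  12  17  18  18  17  20  18  16  23  23  20  22  24  23  23  44 147
  243 249]
 [ 15  17  18  16  16  16  21  17  14  18  24  22  18  24  25  23  23  34
  141 236]]
wing 27 [268.   205.81] [-0.
[... 418 characters left out ...]
4 151 198
  255 249]
 [ 21  26  24  14  19  18 106 180 189 194 145  20  21  24 102  60  42  71
  221 244]
 [ 18  11  18  26  17  17 114 183 190 193 178  26  24  22  86  26  22  24
  175 249]
 [ 18  14  15  19  19  18  62 147 131 134  48  25  23  24 107  30  25  33
  157 189]
 [ 15   8  11  20  17  17  21  46  50  38  24  24  22  28 191  97  82 140
  219 180]
 [ 15  20  17  19  18  21  23  22  20  22  23  15  23  41 221 254 202 247
  255  84]
 [ 13  17  16  19  19  17  23  18  18  26  22  14  21  56 229 255 236 255
  255  55]
 [ 10   5  16  17  16  15  20  18  18  20  24  21  21  89 240 247 239 255
  255  54]]
wing 37 [269.19 206.43] [-0.1   0.99]
brass 147 [319.29 220.23] [305 205] [329 234]
```

The pin has moved about 2.2 px (about 6.5 mm) towards the chute, so the clamp is on the brass. The arm is clear, so I'll hand in.

```bash
python3 -c "
from cell import manip
print(manip.sign_off())"
```

```text
the job is handed in; nothing more can be done
None
```

I handed the job in at about 32 s: brass at the end stop, both plain steel blanks queued behind it, and the cam turned to the notch. The follower pin moved in about 6.5 mm, so the clamp appears to hold the brass; the hand-in returned no verdict.

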